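Tamp the ballast stones level in a sunshade foot

ROBOT

A 6-joint arm with a two-finger parallel gripper is mounted at the origin on the work surface. World frame = base frame: x ahead of the robot, y to its left, z up, the work surface at z = 0. Lengths are in mm, angles in rad, forces in N, time in s.
With the tool pointing down it reaches from about 275 to 750 mm from the base axis. Payload 10.2 kg.
Tool frame: the origin (TCP) lies at the very end of the fingers, on their centre line; the grasp point (between the pads) lies ctrl.grip_depth behind it (ctrl.grip_depth is the distance from the TCP to the grasp point, in mm); z points along the fingers, y is the direction in which the jaws open and shut (so a half turn about z gives the same grasp; the last joint's range is limited). The gripper opens to 85 mm and grips with 20 to 120 N. Pads are 22 mm wide; open, the fingers measure 114 mm over their backs; the gripper's body (76 mm by 85 mm) begins 54 mm behind the grasp point. The pads swing forward as they close: fully open they stand 13 mm farther back than shut.
Start: joints at [-1.355, 0.313, 1.498, -0, 1.331, -0.223], TCP at [223.037, -475.274, 231.294] pointing down, gripper open.
Joint ranges: [-2.94, 2.94], [-0.97, 2.17], [0.19, 2.56], [-1.23, 4.37], [0.02, 3.11], [-2.88, 2.88]. Speed limits (rad/s): [2.39, 2.39, 3.01, 3.14, 3.14, 3.14].

INTERFACE

Orientations are given as a unit quaternion [w, x, y, z].
In Python, from rig import telemetry, eyes, ctrl, nets gives the robot as it stands. The module is installed in compiled form; this text tells all that it offers.
- The arm moves only by the tool drive_tool, never from a script. Its argument "series" is text: rows parted by semicolons, each of 7 numbers parted by spaces: the shift along the tool's x, y, z normalised to -1 to 1, where 1 is 0.12 m, then the turn, a rotation vector about the tool's x, y, z normalised to -1 to 1, where 1 is 0.5 rad, then the opening, from 0 (shut) to 1 (fully open). In form: tx ty tz wx wy wz hand; .... A call has 1 to 20 rows; each row is the pose to reach, as a shift and turn from the pose measured when the call began, along the tool's axes at that moment; what a row does not reach only later rows make up. A row lasts 1/10 s, in which the tool goes at most 50 mm and 8.59 degrees, less where a joint would pass 70% of its speed; a pose out of reach is approached as far as the arm can. A call with a number of a shift or a turn outside -1 to 1 is refused whole. A call with a gripper value outside its range is refused whole. The fingers move at their own pace and stop on an object; "newtons" is the grip in N (left out, the last holds). Time passes only in rows, so rows that repeat a pose let the fingers close. It gives the time, the measured TCP pose, the force and the opening at its end, in the units of the state.
- telemetry.sense(): the state, without advancing time (a new reading comes with each control period).
- eyes.capture(name): name is "scene" or "side" or "wrist"; returns a dict with "frame" (480x640x3 uint8, red, green, blue), "fx", "fy", "cx", "cy" (pixels), "view" (4x4, takes a point from world to camera coordinates). Camera axes: x right, y up, looking along -z (the intrinsics and any distortion apply to the point x, -y, -z); pixel columns grow to the right and rows downward; lengths in mm; the calibration is good to about 2 mm. The wrist camera is an equidistant fisheye: a pixel r from the principal point sees the ray r / f radians off the axis. A picture is of the moment at which its call begins. There is no depth.
- ctrl.finish_job(): hands the job in, once; it reports no verdict.
Trained networks look in a picture, given as the dict that the camera call returned (one of the last four; its "shot" number tells which), for a name from the list of things; names that differ only in an ending like _2 or _b are one class to them, and where a whole thing is asked for, a point or a joint stands for the part that bears it (a point fixed in the world has none). Each returns a list of dicts, best first, with "confidence" (0 to 1); they miss things now and then, are a little off and sometimes report something else, mostly with a low value. They report only what shows in the picture. A call takes as long as a camera call. They do not tell look-alikes from the thing itself.
- nets.spot_in(name, picture): "rect" ([left, top, right, bottom] in pixels, round what is visible of it).
The state is a dict: "time_s": time; "joints": joint angles; "dq": joint speeds; "tau": joint torques, N m; "eef_pos": TCP position; "ee_rot": TCP orientation; "force": force on the tool from outside, world axes, zero at the start; "wrist_torque": the same for the moment, N m; "grip_width": opening from 0.0 (shut) to 1.0 (fully open).
Only numpy, scipy, OpenCV 4.12 (cv2) and the standard library are available. Lean on these libraries where they do the work, as an engineer would, in place of code of your own. Each camera call takes 0.05 s, during which the arm holds its last target. There are 200 camera calls.

TASK

The cover will not go on the sunshade foot because stones stick up in its open pan. Take the hand tamper and press them down with its plate, by steady hand pressure and never hard (no more than about 40 N, or the sheet pan bends), until all nine lie level in one layer, and with the bed level give it one last firm push of about 20 N, held for a second, to feel that it is solid. Then stand the tamper upright on the table clear of the foot; leave the stones to the tool, not your fingers, and leave the other goods alone.

Things in the scene. Friction and masses are not known exactly. Their poses are not given: they have to be found in the camera images.
- pan (a point): Centre of the inner floor of the open pan of the grey sheet-steel sunshade foot (fixed), 6 mm above the table; z up, x towards the pole socket. Inside 126 x 126 mm, walls 4 mm, square to these axes, rim 44 mm above this point. The socket is an upright tube 42 mm in diameter, 95 mm tall, 92 mm along +x; beyond it is a second pan with its cover on. Whole foot 318 x 134 mm
- tamper_grip (a point): Hand tamper, standing upright on the table: iron plate with a 4 mm rubber sole, 66 x 66 x 12 mm, face down, short round stem, square wooden grip 30 x 30 mm above it, 130 mm tall in all, about 0.55 kg. This point is in the grip, 110 mm above the plate's face; the grip spans 68 to 130 mm above the face, its sides parallel to the plate's. z runs up the stem, x and y square to the plate's sides
- tamper_face (a point): Centre of the tamper plate's flat lower face, z up along the stem. Settled stones are a hard bed, their tops 35 to 38 mm above the pan floor: meeting it at 20 mm/s the plate's force can peak at 50 N before a force stop acts, so come down at about 10 mm/s; a held tamper may slip a little in the fingers
- stone1_center (a point): One of the nine loose stones in the open pan: grey cobble, a blunt rounded chunk about 36 to 38 mm across whichever way it lies (settled, its centre is 17.5 to 19 mm above the pan floor), 90 g; this point is its centre. All nine fit in one layer, three by three, with 15 mm to spare each way. Friction among stones and with the pan is 0.39 to 0.44
- stone2_center (a point): One of the nine loose stones in the open pan: grey cobble, a blunt rounded chunk about 36 to 38 mm across whichever way it lies (settled, its centre is 17.5 to 19 mm above the pan floor), 90 g; this point is its centre. At the start two of the nine stand 19 to 30 mm proud, wedged among neighbours and a corner. A wedged stone gives way at 5 to 30 N, little by little or suddenly; if it binds, ease off and press again
- stone3_center (a point): One of the nine loose stones in the open pan: grey cobble, a blunt rounded chunk about 36 to 38 mm across whichever way it lies (settled, its centre is 17.5 to 19 mm above the pan floor), 90 g; this point is its centre
- stone4_center (a point): One of the nine loose stones in the open pan: grey cobble, a blunt rounded chunk about 36 to 38 mm across whichever way it lies (settled, its centre is 17.5 to 19 mm above the pan floor), 90 g; this point is its centre
- stone5_center (a point): One of the nine loose stones in the open pan: grey cobble, a blunt rounded chunk about 36 to 38 mm across whichever way it lies (settled, its centre is 17.5 to 19 mm above the pan floor), 90 g; this point is its centre
- stone6_center (a point): One of the nine loose stones in the open pan: grey cobble, a blunt rounded chunk about 36 to 38 mm across whichever way it lies (settled, its centre is 17.5 to 19 mm above the pan floor), 90 g; this point is its centre
- stone7_center (a point): One of the nine loose stones in the open pan: grey cobble, a blunt rounded chunk about 36 to 38 mm across whichever way it lies (settled, its centre is 17.5 to 19 mm above the pan floor), 90 g; this point is its centre
- stone8_center (a point): One of the nine loose stones in the open pan: grey cobble, a blunt rounded chunk about 36 to 38 mm across whichever way it lies (settled, its centre is 17.5 to 19 mm above the pan floor), 90 g; this point is its centre
- stone9_center (a point): One of the nine loose stones in the open pan: grey cobble, a blunt rounded chunk about 36 to 38 mm across whichever way it lies (settled, its centre is 17.5 to 19 mm above the pan floor), 90 g; this point is its centre
- candlestick_center (a point): Bystander: brass candlestick, 90 mm foot, 165 mm tall, standing; this point is half-way up
- mug_center (a point): Bystander: copper mug, 72 mm in diameter, 65 mm tall; this point is half-way up on its axis
- cover: Bystander: the loose cover plate of the open pan, 134 x 134 x 4 mm sheet steel, lying flat and fast on the table; origin at the centre of its underside
Not all that is in view belongs to the job. Leave any green, pink or turquoise look-alike of the part that bears stone4_center alone.

How it is judged (in metres and radians):
On the way, in this order (a step that is already met when the one before it is completed fails the run):
1. the tamper is lifted off the table (height (world z) of tamper_face above 0.03 m), for 0.2 s.
2. all nine stones lie level in the pan (centres under 22 mm above its floor) while the tamper plate, over the pan, presses them with more than 12 N for 0.5 s (z of each of stone1_center, stone2_center, stone3_center, stone4_center, stone5_center, stone6_center, stone7_center, stone8_center, stone9_center in the frame of pan below 0.022 m and contact force between tamper_c0 and anything else above 12 N and horizontal distance between tamper_face and pan below 0.05 m and z of tamper_face in the frame of pan between 0.025 and 0.05 m), for 0.5 s.
At the end, for the whole second after the job is handed in: All nine stones in the open pan with their centres less than 22 mm above its floor, and the tamper let go, standing upright (within 0.1 rad) and still on the table, not touching the foot (z of each of stone1_center, stone2_center, stone3_center, stone4_center, stone5_center, stone6_center, stone7_center, stone8_center, stone9_center in the frame of pan below 0.022 m and horizontal distance between each of stone1_center, stone2_center, stone3_center, stone4_center, stone5_center, stone6_center, stone7_center, stone8_center, stone9_center and pan below 0.085 m and height (world z) of tamper_face below 0.006 m and angle between tamper_face's own z axis and vertical below 0.1 rad and linear speed of tamper below 0.02 m/s and contact force between tamper and foot below 0.1 N).
It fails at once if the tamper plate, over the pan, presses with more than 55 N (contact force between tamper_c0 and anything else above 55 N and horizontal distance between tamper_face and pan below 0.1 m).
It fails at once if the fingers push a stone (more than 1 N) (contact force between the fingers and stone1 above 1 N or contact force between the fingers and stone2 above 1 N or contact force between the fingers and stone3 above 1 N or contact force between the fingers and stone4 above 1 N or contact force between the fingers and stone5 above 1 N or contact force between the fingers and stone6 above 1 N or contact force between the fingers and stone7 above 1 N or contact force between the fingers and stone8 above 1 N or contact force between the fingers and stone9 above 1 N).
It fails at once if the stand-by goods (candlestick, mug) are moved more than 25 mm (distance of any of candlestick_center, mug_center from where it was at the start of the episode above 0.025 m).
It also fails if it takes over 72 s, if anything falls off the work surface, if the arm or the gripper's body presses on something with over 40 N, if the wrist force passes 120 N, or if a joint passes its speed limit or range.

## Working session

There is one attempt and no reset: what is moved stays moved. The work goes in short steps, Python scripts to look and compute and a tool call to move; the robot and the scene stay as the last step left them, time stands still between calls to the robot, and variables do not carry over. Pictures are saved under pics/ and viewed, about 8 in all and at most 12, crops included, and the job is handed in when it is done.

Besides the shell and the picture viewer there is one more tool, called after "Request:" as name(argument=value, ...), one argument or row to a line, values as JSON. drive_tool: Moves the arm, as the interface text tells. Scaled input: -1 to 1 covers 0.12 m each way for a shift and 0.5 rad each way for a turn. Its arguments: {"type":"object","properties":{"series":{"type":"string"},"newtons":{"type":"number"}},"required":["series"]}

```bash
mkdir -p pics; cat > h.py <<'E'
import numpy as np, cv2
from rig import telemetry, eyes, ctrl, nets
from scipy.spatial.transform import Rotation as R
def ray(p,u,v):
    V=np.array(p['view']);Rm=V[:3,:3];o=-Rm.T@V[:3,3]
    x=(u-p['cx'])/p['fx'];y=(v-p['cy'])/p['fy']
    if p.get('fish'):
        r=np.hypot(x,y);s=np.sin(r)/r if r>1e-9 else 1;d=np.array([x*s,-y*s,-np.cos(r)])
    else: d=np.array([x,-y,-1])
    return o,Rm.T@d
def onz(p,u,v,z):
    o,d=ray(p,u,v);return o+d*(z-o[2])/d[2]
def proj(p,P):
    V=np.array(p['view']);c=V[:3,:3]@np.array(P)+V[:3,3];x,y,z=c[0],-c[1],-c[2]
    if p.get('fish'):
        t=np.arctan2(np.hypot(x,y),z);k=t/max(np.hypot(x,y),1e-9);return p['cx']+p['fx']*x*k,p['cy']+p['fy']*y*k
    return p['cx']+p['fx']*x/z,p['cy']+p['fy']*y/z
def cap(n,f=None):
    p=dict(eyes.capture(n));q=p;
    if n=='wrist': q=dict(p);q['fish']=1
    if f: cv2.imwrite('pics/'+f,p['frame'][:,:,::-1])
    return p,q
E
python3 - <<'E'
from h import *
s=telemetry.sense();print(s, ctrl.grip_depth)
for n in ['scene','side','wrist']:
    p,q=cap(n,n+'0.png');print(n,np.round(np.array(p['view']),3).tolist(),p['fx'],p['cx'],p['cy'])
    for k in ['pan','tamper_grip','tamper_face','stone1_center','candlestick_center','mug_center','cover']:
        print(k,[(np.round(d['rect']).tolist(),round(d['confidence'],2)) for d in nets.spot_in(k,p)][:12])
a=cv2.imread('pics/scene0.png');b=cv2.imread('pics/side0.png')
cv2.imwrite('pics/both.png',cv2.resize(np.vstack([a,b]),(450,600*1)) if 0 else cv2.resize(np.hstack([a,b]),(800,300)))
E
```

```text
{'time_s': 0.0, 'joints': array([-1.35540201e+00,  3.13488905e-01,  1.49846024e+00,  7.78244343e-06,
        1.33097442e+00, -2.23398186e-01]), 'dq': array([-0.00114571,  0.00047235,  0.0005942 , -0.00018973, -0.00141133,
       -0.00121954]), 'tau': array([ 1.18963326e-03, -4.12261927e+01, -2.59747195e+01, -1.19819920e-04,
        4.01067431e-03,  1.45257280e-05]), 'eef_pos': array([ 222.97963403, -475.00992963,  230.70644448]), 'ee_rot': array([-6.65435565e-04,  9.76029012e-01,  2.17639436e-01,  6.44231280e-06]), 'force': array([ 0.40713898, -0.59596532,  0.07339825]), 'wrist_torque': array([-0.0020042 ,  0.02126254, -0.02714907]), 'grip_width': 1.0000197303205272} 18.700000000000003
scene [[0.173, 0.985, 0.012, 50.564], [-0.815, 0.136, 0.564, 423.699], [0.554, -0.108, 0.826, -1336.08], [0.0, 0.0, 0.0, 1.0]] 539.9350985410852 317.819312991602 227.3257891366761
pan [([365.0, 190.0, 548.0, 272.0], 0.63)]
tamper_grip [([265.0, 216.0, 310.0, 287.0], 0.63), ([420.0, 189.0, 437.0, 212.0], 0.28)]
tamper_face [([263.0, 223.0, 311.0, 289.0], 0.73)]
stone1_center []
candlestick_center [([261
[... 462 characters left out ...]
n [([201.0, 303.0, 369.0, 478.0], 0.75)]
tamper_grip [([212.0, 193.0, 261.0, 284.0], 0.47)]
tamper_face [([286.0, 216.0, 329.0, 288.0], 0.68)]
stone1_center [([311.0, 333.0, 328.0, 352.0], 0.75)]
candlestick_center [([212.0, 192.0, 260.0, 283.0], 0.68)]
mug_center [([365.0, 190.0, 403.0, 226.0], 0.91), ([302.0, 319.0, 327.0, 338.0], 0.18)]
cover [([260.0, 205.0, 324.0, 241.0], 0.62)]
wrist [[0.425, -0.905, 0.001, -525.281], [0.863, 0.405, -0.303, 39.072], [0.274, 0.13, 0.953, -379.098], [0.0, 0.0, 0.0, 1.0]] 371.64829954431775 310.9960818264735 237.7525521635132
pan []
tamper_grip []
tamper_face []
stone1_center []
candlestick_center []
mug_center [([339.0, 0.0, 427.0, 62.0], 0.87)]
cover []
```

```bash
python3 - <<'E'
import cv2,numpy as np
a=cv2.imread('pics/scene0.png')[165:385,90:560];b=cv2.imread('pics/side0.png')[180:480,190:420]
a=cv2.resize(a,None,fx=.95,fy=.95) 
c=np.zeros((600,800,3),np.uint8);b=cv2.resize(b,None,fx=1.5,fy=1.5)
c[:a.shape[0],:a.shape[1]]=a;c[150:150+b.shape[0],450:450+b.shape[1]]=b
s=cv2.resize(cv2.imread('pics/scene0.png')[180:290,355:560],None,fx=2.1,fy=2.1);c[300:300+s.shape[0],:s.shape[1]]=s
cv2.imwrite('pics/v1.png',c)
E
```

```text
(no output)
```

View pics/v1.png

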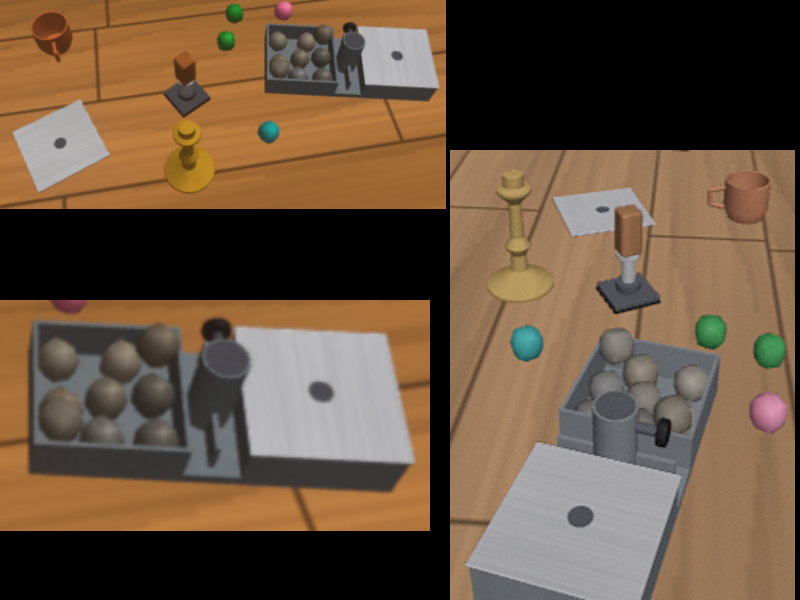

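```bash
cat > fit.py <<'E'
from h import *
from scipy.optimize import least_squares
Z=lambda u,v:(355+u/2.1,180+(v-300)/2.1)
A=lambda u,v:(90+u/.95,165+v/.95)
B=lambda u,v:(190+(u-450)/1.5,180+(v-150)/1.5)
sc,_=cap('scene');sd,_=cap('side')
def fit(obs,x0):
    def f(x):
        c,s=np.cos(x[2]),np.sin(x[2]);r=[]
        for p,uv,(a,b,z) in obs:
            q=proj(p,[x[0]+c*a-s*b,x[1]+s*a+c*b,z]);r+=[q[0]-uv[0],q[1]-uv[1]]
        return r
    o=least_squares(f,x0,loss='soft_l1');return o.x,np.round(o.fun,1)
pan=[(sc,Z(241,328),(117,67,54)),(sc,Z(388,334),(251,67,54)),(sc,Z(412,460),(251,-67,54)),(sc,Z(243,458),(117,-67,54)),
(sc,Z(33,322),(-67,67,50)),
(sd,B(538,443),(117,-67,54)),(sd,B(681,477),(117,67,54)),(sd,B(470,567),(251,-67,54)),(sd,B(588,333),(-67,-67,50)),(sd,B(719,351),(-67,67,50))]
E
cat > a.py <<'E'
from fit import *
c0=onz(sc,450,225,50);x,r=fit(pan,[c0[0],c0[1]-90,1.5]);print('pan',x,r)
print('tam approx',onz(sc,*A(187,96),12),onz(sd,*B(628,293),12))
def tam(t):return [(sc,A(164,97),(-33,-33,12)),(sc,A(187,113),(33,-33,12)),(sc,A(210,95),(33,33,12)),(sd,B(597,291),(33,33,12)),(sd,B(618,308),(-33,33,12) if 0 else (33,33,12))]
# plate corners on z=12
for n,p,q in [('sc',sc,[A(164,97),A(187,113),A(210,95)]),('sd',sd,[B(597,291),B(618,306),B(660,293)])]:
    P=[onz(p,*k,12)[:2] for k in q];print(n,np.round(P),np.linalg.norm(P[0]-P[1]),np.linalg.norm(P[1]-P[2]),(P[0]+P[2])/2)
for n,(s,z) in {'candle':((287,345),10),'mug':((142,205),32)}.items(): print(n,onz(sc,*s,z))
print('cover',onz(sc,153,318,4))
print('grip top',onz(sc,*A(184,57),130),onz(sd,*B(627,210),130))
E
python3 a.py
```

```text
pan [543.18033126  23.24257293   1.3602768 ] [-1.3 -0.5 -0.8 -0.7  2.5 -0.6  6.9 -2.6  1.   0.1 -0.6  0.1 -0.9 -1.5
 -0.3 -1.6  8.5 -0.7 -0.4  1.6]
tam approx [ 579.9803835  -210.34069005   12.        ] [ 574.77037908 -195.12573387   12.        ]
sc [[ 575. -254.]
 [ 616. -216.]
 [ 585. -167.]] 56.59546287206142 58.14777656542306 [ 579.99013376 -210.25696289]
sd [[ 616. -196.]
 [ 585. -164.]
 [ 533. -199.]] 44.28349727440116 62.371564773834976 [ 574.33684744 -197.54218908]
candle [ 729.16720341 -231.34155064   10.        ]
mug [ 412.60539098 -464.95689817   32.        ]
cover [ 639.51348495 -451.68956645    4.        ]
grip top [ 570.52761298 -210.09883327  130.        ] [ 577.38925944 -202.0294469   130.        ]
```

```bash
cat > mv.py <<'E'
import sys
from h import *
def go(x,y,z,yaw):
    s=telemetry.sense();q=s['ee_rot'];Rm=R.from_quat([q[1],q[2],q[3],q[0]])
    d=Rm.inv().apply(np.array([x,y,z])-s['eef_pos'])/120
    T=R.from_matrix(np.array([[np.cos(yaw),np.sin(yaw),0],[np.sin(yaw),-np.cos(yaw),0],[0,0,-1]]))
    w=(Rm.inv()*T).as_rotvec()/.5
    print('shift',np.round(d,3),'turn',np.round(w,3),'rows',np.linalg.norm(d)*120/50, 't',s['time_s'],'F',np.round(s['force'],1),'grip',round(s['grip_width'],3),'pos',np.round(s['eef_pos'],1))
if __name__=='__main__': go(*map(float,sys.argv[1:]))
E
python3 mv.py 530 -230 230 .7
```

```text
shift [ 3.184 -0.763  0.011] turn [-0.    -0.    -0.522] rows 7.8579914995269124 t 1.3 F [-0.4 -0.3 -0.4] grip 0.998 pos [ 223.1 -475.3  231.3]
```

Request:
drive_tool(
  series="0.4 -0.1 0 0 0 0 1;0.8 -0.19 0 0 0 0 1;1 -0.24 0 0 0 0 1",
)

```text
time_s: 1.6
eef_pos: [321.4, -396.2, 231.4]
ee_rot: [-0.0, 0.976, 0.218, 0.0]
force: [-0.5, -1.0, -0.1]
grip_width: 0.998
```

Request:
drive_tool(
  series="0.4 -0.1 0 0 0 0 1;0.8 -0.19 0 0 0 0 1;1 -0.24 0 0 0 0 1",
)

```text
time_s: 1.9
eef_pos: [419.9, -316.6, 231.7]
ee_rot: [-0.0, 0.976, 0.22, 0.001]
force: [-0.4, -0.3, -0.0]
grip_width: 1.001
```

Request:
drive_tool(
  series="0.4 -0.1 0 0 0 -0.2 1;0.8 -0.19 0 0 0 -0.4 1;1 -0.24 0 0 0 -0.52 1;1 -0.24 0 0 0 -0.52 1;1 -0.24 0 0 0 -0.52 1;1 -0.24 0 0 0 -0.52 1",
)

```text
time_s: 2.5
eef_pos: [515.3, -239.8, 231.8]
ee_rot: [-0.0, 0.939, 0.343, 0.0]
force: [0.1, -0.4, 0.1]
grip_width: 1.003
```

```bash
cat > w.py <<'E'
from h import *
import sys
p,q=cap('wrist',sys.argv[1])
for k in ['tamper_grip','tamper_face']:print(k,[(np.round(d['rect']).tolist(),round(d['confidence'],2)) for d in nets.spot_in(k,p)][:3])
E
python3 w.py w1.png; python3 mv.py 576 -206 230 .7
```

```text
tamper_grip [([292.0, 97.0, 366.0, 174.0], 0.74)]
tamper_face [([291.0, 99.0, 366.0, 173.0], 0.63)]
shift [0.568 0.11  0.017] turn [ 0.001 -0.002  0.002] rows 1.3899938873660977 t 2.65 F [-0.2 -0.5 -0.3] grip 0.996 pos [ 515.4 -239.9  231.9]
```

View pics/w1.png

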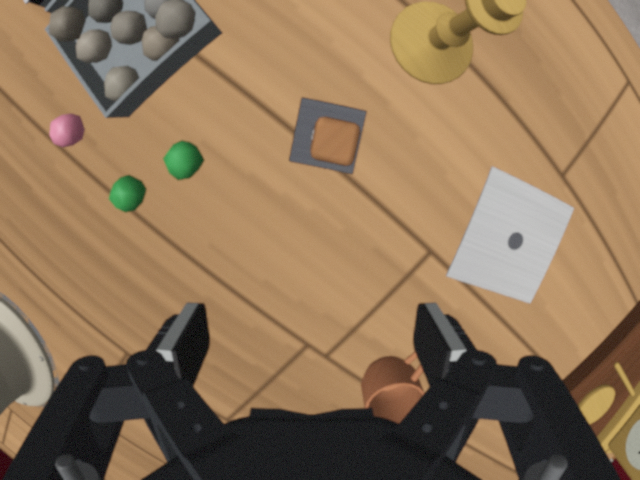

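```bash
python3 - <<'E'
from fit import *
p,q=cap('wrist')
c=[(303,98),(367,110),(352,173),(290,161)];P=np.array([onz(q,*k,12)[:2] for k in c]);print(P.round(),P.mean(0))
for i in range(4):
    d=P[(i+1)%4]-P[i];print(np.linalg.norm(d),np.arctan2(d[1],d[0])%(np.pi/2))
print('grip top',onz(q,336,141,130))
print('pan corner rim', onz(q,110,105,50),onz(q,220,32,50),onz(q,107,118,0))
obs=pan+[(q,(220,32),(-67,-67,50))]
x,r=fit(obs,[543,23,1.36]);print(x,r)
for a in [(-67,-67,50),(-67,67,50),(-67,67,6)]:
  cs,sn=np.cos(x[2]),np.sin(x[2]);print(a,proj(q,[x[0]+cs*a[0]-sn*a[1],x[1]+sn*a[0]+cs*a[1],a[2]]))
E
```

```text
[[ 589. -168.]
 [ 621. -222.]
 [ 565. -252.]
 [ 534. -198.]] [ 577.33202477 -209.71932462]
62.54177043745093 0.5283177008395139
63.86994314049502 0.4863588595444872
61.8482147329436 0.5120474322969546
62.838605217232605 0.4968448952479764
grip top [ 577.03315743 -209.42891053  130.        ]
pan corner rim [474.62266402 -26.37029551  50.        ] [589.14315565 -74.11757991  50.        ] [445.48397164  -6.77603503   0.        ]
[542.87414506  21.22774921   1.35661089] [ -2.2  -0.3  -1.6  -0.3   1.3  -0.2   5.6  -2.3   0.1   0.   -0.3  -1.1
  -1.   -2.6  -0.2  -3.4   9.   -1.5  -0.1   0.9  -9.3 -13.6]
(-67, -67, 50) (np.float64(210.71129158987048), np.float64(18.41812746696982))
(-67, 67, 50) (np.float64(106.40291649697252), np.float64(116.9777803701064))
(-67, 67, 6) (np.float64(126.98188627258341), np.float64(116.58735971970411))
```

```bash
python3 mv.py 577.2 -209.5 150 .506
```

```text
shift [0.553 0.139 0.683] turn [ 0.001 -0.002  0.392] rows 2.135642368293673 t 2.8 F [0.2 0.3 0.1] grip 1.003 pos [ 515.6 -239.6  231.9]
```

Request:
drive_tool(
  series="0.27 0.07 0.1 0 0 0.2 1;0.55 0.14 0.3 0 0 0.39 1;0.553 0.139 0.6 0 0 0.392 1;0.553 0.139 0.75 0 0 0.392 1;0.553 0.139 0.9 0 0 0.392 1;0.553 0.139 0.95 0 0 0.392 1;0.553 0.139 0.95 0 0 0.392 1",
)

```text
time_s: 3.5
eef_pos: [577.0, -209.5, 117.6]
ee_rot: [-0.0, 0.968, 0.25, 0.0]
force: [-0.1, -0.2, 1.2]
grip_width: 0.997
```

```bash
python3 mv.py 577.2 -209.5 90 .506
```

```text
shift [0.002 0.001 0.23 ] turn [-0.001 -0.001 -0.001] rows 0.5517636728060388 t 3.5 F [-0.1 -0.2  1.2] grip 0.997 pos [ 577.  -209.5  117.6]
```

Request:
drive_tool(
  series="0 0 0.12 0 0 0 1;0 0 0.23 0 0 0 1;0 0 0.23 0 0 0 1;0 0 0.23 0 0 0 0.3;0 0 0.23 0 0 0 0.2;0 0 0.23 0 0 0 0;0 0 0.23 0 0 0 0;0 0 0.23 0 0 0 0;0 0 0.23 0 0 0 0;0 0 0.23 0 0 0 0",
  newtons=110,
)

```text
time_s: 4.5
eef_pos: [577.2, -209.4, 90.6]
ee_rot: [-0.0, 0.968, 0.25, 0.001]
force: [-0.6, 1.6, 6.2]
grip_width: 0.339
```

```bash
python3 mv.py 577.2 -209.5 90 .506
```

```text
shift [-0.001  0.001  0.005] turn [-0.    -0.003 -0.001] rows 0.012469351284464287 t 4.5 F [-0.6  1.6  6.2] grip 0.339 pos [ 577.2 -209.4   90.6]
```

Request:
drive_tool(
  series="0 0 -0.1 0 0 0 0;0 0 -0.3 0 0 0 0;0 0 -0.6 0 0 0 0;0 0 -0.9 0 0 0 0;0 0 -0.95 0 0 0 0;0 0 -0.95 0 0 0 0",
)

```text
time_s: 5.1
eef_pos: [577.0, -209.5, 204.6]
ee_rot: [0.0, 0.968, 0.25, 0.001]
force: [-0.2, 0.7, -5.2]
grip_width: 0.333
```

```bash
python3 mv.py 530 -90 200 1.357
```

```text
shift [ 0.139 -1.061  0.038] turn [ 0.002 -0.002 -1.703] rows 2.570644073605192 t 5.1 F [-0.2  0.7 -5.2] grip 0.333 pos [ 577.  -209.5  204.6]
```

Request:
drive_tool(
  series="0.03 -0.25 0.01 0 0 -0.27 0;0.06 -0.5 0.02 0 0 -0.53 0;0.1 -0.75 0.03 0 0 -0.79 0;0.13 -1 0.04 0 0 -1 0;0.13 -1 0.04 0 0 -1 0",
)

```text
time_s: 5.6
eef_pos: [530.5, -93.7, 197.3]
ee_rot: [-0.002, 0.875, 0.484, -0.001]
force: [0.3, -0.5, -4.5]
grip_width: 0.338
```

Request:
drive_tool(
  series="0 0 0 0 0 -0.27 0;0 0 0 0 0 -0.53 0;0 0 0 0 0 -0.7 0;0 0 0 0 0 -0.7 0;0 0 0 0 0 -0.7 0",
)

```text
time_s: 6.1
eef_pos: [530.1, -93.8, 196.0]
ee_rot: [-0.003, 0.778, 0.628, -0.001]
force: [-0.5, -0.3, -4.7]
grip_width: 0.334
```

```bash
python3 - <<'E'
from h import *
p,q=cap('wrist','w2.png')
print([(np.round(d['rect']).tolist(),round(d['confidence'],2)) for k in ['stone1_center','pan','tamper_face'] for d in nets.spot_in(k,p)])
E
python3 mv.py 530 -90 200 1.357
```

```text
[([272.0, 58.0, 317.0, 103.0], 0.9), ([320.0, 63.0, 371.0, 107.0], 0.33), ([210.0, 0.0, 387.0, 164.0], 0.77), ([263.0, 196.0, 361.0, 391.0], 0.77)]
shift [ 0.03  -0.01  -0.025] turn [-0.01  -0.005  0.005] rows 0.09627517210082052 t 6.3 F [ 0.2 -0.  -3.9] grip 0.341 pos [530.4 -93.7 197. ]
```

View pics/w2.png

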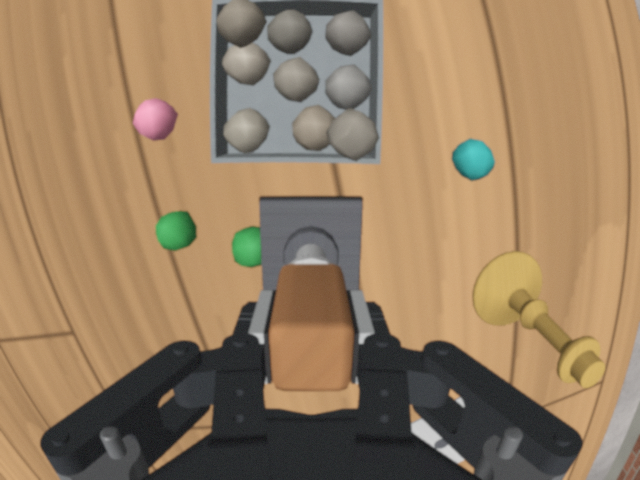

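```bash
python3 - <<'E'
from fit import *
p,q=cap('wrist')
L=[onz(q,211,162,50)[:2],onz(q,380,163,50)[:2]];print('corners',np.round(L,1),np.linalg.norm(L[1]-L[0]),np.arctan2(*(L[0]-L[1])[::-1])-np.pi/2)
w=[(q,(211,162),(-67,67,50)),(q,(380,163),(-67,-67,50))]
x,r=fit(pan+w+w+w,[543,23,1.36]);print(x,r[-4:])
m=(L[0]+L[1])/2;e=(L[0]-L[1]);e/=np.linalg.norm(e);c=m+67*np.array([e[1],-e[0]]);print('wrist pan',c)
# edges
print('edge left/right far',onz(q,213,2,50),onz(q,382,2,50))
yaw=x[2];M=np.array([[np.cos(yaw),np.sin(yaw)],[-np.sin(yaw),np.cos(yaw)]])
for u,v,z in [(241,22,50),(291,31,24),(348,32,24),(245,62,24),(296,79,24),(348,87,24),(246,130,24),(314,127,24),(353,133,50)]:
    print((u,v),np.round(M@(onz(q,u,v,z)[:2]-c)))
P=[onz(q,*k,106+12)[:2] for k in [(260,198),(362,198)]];print('plate front corners',np.round(P,1))
E
```

```text
corners [[462.5 -28.9]
 [593.3 -58.3]] 134.04423733981778 1.3493249777209941
[542.35844684  21.9473086    1.35340568] [ 0.   0.2  0.  -0.5]
wrist pan [542.58891408  21.7719683 ]
edge left/right far [492.35819936  99.31385934  50.        ] [621.48749809  69.3541999   50.        ]
(241, 22) [45. 43.]
(291, 31) [43.  5.]
(348, 32) [ 43. -42.]
(245, 62) [17. 44.]
(296, 79) [1. 1.]
(348, 87) [ -6. -43.]
(246, 130) [-42.  43.]
(314, 127) [-40. -15.]
(353, 133) [-44. -45.]
plate front corners [[506.9 -55. ]
 [567.8 -68. ]]
```

```bash
python3 mv.py 560.7 -6.8 170 1.352
```

```text
shift [0.76  0.096 0.229] turn [-0.009 -0.005  0.017] rows 1.918615100528893 t 6.45 F [ 0.2  0.  -4.3] grip 0.333 pos [530.5 -93.7 197.3]
```

Request:
drive_tool(
  series="0.25 0.03 0 0 0 0 0;0.5 0.06 0 -0.009 -0.005 0.017 0;0.76 0.096 0.05 -0.009 -0.005 0.017 0;0.76 0.096 0.15 -0.009 -0.005 0.017 0;0.76 0.096 0.23 -0.009 -0.005 0.017 0;0.76 0.096 0.23 -0.009 -0.005 0.017 0;0.76 0.096 0.23 -0.009 -0.005 0.017 0",
)

```text
time_s: 7.15
eef_pos: [560.6, -7.7, 169.9]
ee_rot: [0.0, 0.781, 0.625, -0.0]
force: [-0.6, -0.0, -4.7]
grip_width: 0.341
```

```bash
python3 - <<'E'
from h import *
p,q=cap('side','s2.png');p2,_=cap('wrist','w3.png')
a=cv2.resize(cv2.imread('pics/s2.png')[160:480,190:420],None,fx=1.5,fy=1.5);b=cv2.imread('pics/w3.png')[0:480,110:560]
c=np.zeros((480,800,3),np.uint8);c[:a.shape[0],:a.shape[1]]=a;c[:,350:]=b;cv2.imwrite('pics/v3.png',c)
E
python3 mv.py 560.7 -6.8 170 1.352
```

```text
shift [ 0.006 -0.003  0.003] turn [ 0.002  0.    -0.003] rows 0.017486750900280026 t 7.25 F [-0.7  0.2 -4.2] grip 0.335 pos [560.8  -7.6 170.4]
```

View pics/v3.png

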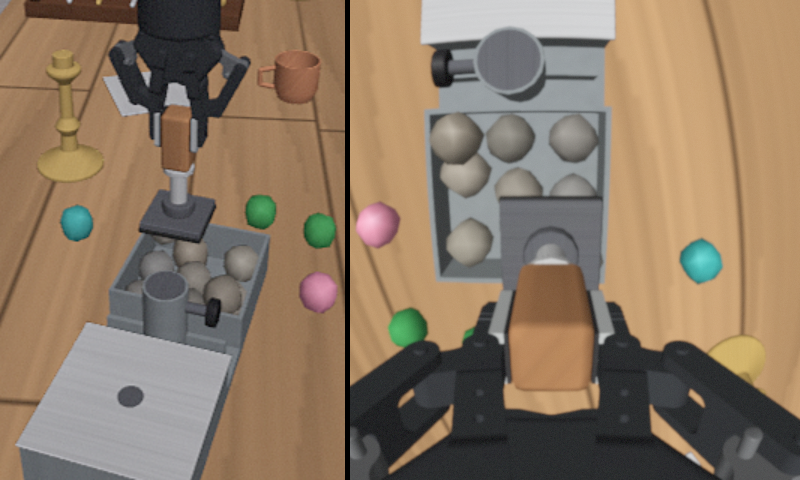

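Request:
drive_tool(
  series="0 0 0.01 0 0 0 0;0 0 0.02 0 0 0 0;0 0 0.03 0 0 0 0;0 0 0.04 0 0 0 0;0 0 0.05 0 0 0 0;0 0 0.06 0 0 0 0",
)

```text
time_s: 7.85
eef_pos: [560.8, -7.5, 163.1]
ee_rot: [0.0, 0.78, 0.625, 0.0]
force: [0.4, -0.2, -4.9]
grip_width: 0.337
```

Request:
drive_tool(
  series="0 0 0.01 0 0 0 0;0 0 0.02 0 0 0 0;0 0 0.03 0 0 0 0;0 0 0.035 0 0 0 0",
)

```text
time_s: 8.25
eef_pos: [561.5, -7.3, 160.4]
ee_rot: [0.001, 0.78, 0.625, 0.001]
force: [-1.8, 3.0, 10.5]
grip_width: 0.339
```

Request:
drive_tool(
  series="0 0 0.01 0 0 0 0;0 0 0.018 0 0 0 0;0 0 0.018 0 0 0 0",
)

```text
time_s: 8.55
eef_pos: [561.8, -7.1, 160.1]
ee_rot: [0.002, 0.78, 0.625, 0.002]
force: [-4.7, 2.8, 11.6]
grip_width: 0.335
```

Request:
drive_tool(
  series="0 0 0.012 0 0 0 0;0 0 0.02 0 0 0 0;0 0 0.028 0 0 0 0;0 0 0.028 0 0 0 0",
)

```text
time_s: 8.95
eef_pos: [562.0, -6.9, 159.6]
ee_rot: [0.003, 0.78, 0.625, 0.003]
force: [-7.4, 3.2, 18.9]
grip_width: 0.335
```

Request:
drive_tool(
  series="0 0 0.012 0 0 0 0;0 0 0.024 0 0 0 0;0 0 0.036 0 0 0 0;0 0 0.036 0 0 0 0;0 0 0.036 0 0 0 0",
)

```text
time_s: 9.45
eef_pos: [562.3, -6.6, 159.0]
ee_rot: [0.004, 0.78, 0.626, 0.003]
force: [-10.3, 4.6, 26.3]
grip_width: 0.342
```

Request:
drive_tool(
  series="0 0 -0.025 0 0 0 0;0 0 -0.05 0 0 0 0;-0.04 0.035 -0.05 0 0 0 0;-0.08 0.07 -0.05 0 0 0 0;-0.08 0.07 -0.05 0 0 0 0",
)

```text
time_s: 9.95
eef_pos: [568.6, -18.8, 164.5]
ee_rot: [0.004, 0.78, 0.625, 0.003]
force: [0.0, 0.1, -5.2]
grip_width: 0.336
```

```bash
python3 mv.py 551.2 -16.4 164 1.352; python3 - <<'E'
from h import *
p,q=cap('side','s4.png');p2,_=cap('wrist','w4.png')
a=cv2.resize(cv2.imread('pics/s4.png')[220:420,250:400],None,fx=2.3,fy=2.3);b=cv2.imread('pics/w4.png')[60:480,110:560]
c=np.zeros((480,800,3),np.uint8);c[:a.shape[0],:a.shape[1]]=a;c[:420,350:]=b;cv2.imwrite('pics/v4.png',c)
E
```

```text
shift [-0.012 -0.146  0.003] turn [ 0.019 -0.    -0.003] rows 0.3510261212270098 t 9.95 F [ 0.   0.1 -5.2] grip 0.336 pos [568.6 -18.8 164.5]
```

View pics/v4.png

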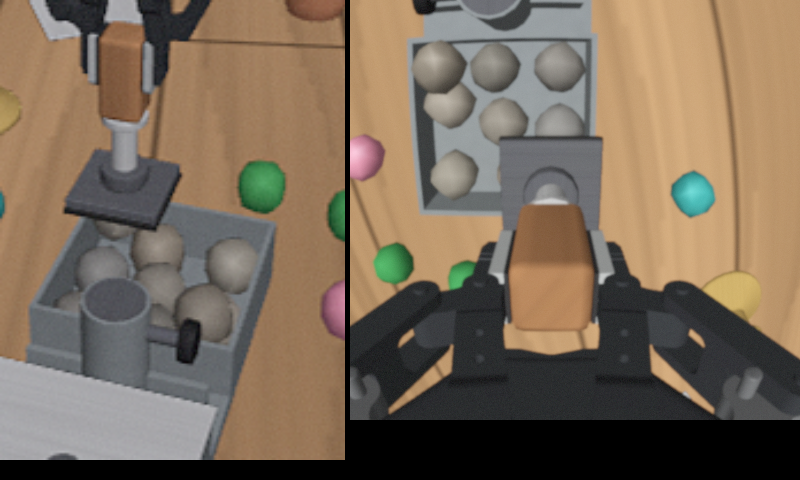

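Request:
drive_tool(
  series="0 0 0.01 0.019 0 0 0;0 0 0.02 0.019 0 0 0;0 0 0.03 0.019 0 0 0;0 0 0.04 0.019 0 0 0;0 0 0.05 0.019 0 0 0",
)

```text
time_s: 10.55
eef_pos: [568.2, -17.9, 158.9]
ee_rot: [-0.0, 0.78, 0.625, 0.0]
force: [-1.8, 1.5, 2.7]
grip_width: 0.337
```

Request:
drive_tool(
  series="0 0 0.01 0 0 0 0;0 0 0.02 0 0 0 0;0 0 0.02 0 0 0 0",
)

```text
time_s: 10.85
eef_pos: [568.8, -18.1, 157.3]
ee_rot: [0.001, 0.78, 0.625, 0.001]
force: [-0.0, 0.3, -2.4]
grip_width: 0.333
```

Request:
drive_tool(
  series="0 0 0.01 0 0 0 0;0 0 0.02 0 0 0 0;0 0 0.025 0 0 0 0",
)

```text
time_s: 11.15
eef_pos: [568.5, -18.0, 153.6]
ee_rot: [0.0, 0.78, 0.625, 0.0]
force: [-0.1, 0.2, -4.3]
grip_width: 0.338
```

Request:
drive_tool(
  series="0 0 0.01 0 0 0 0;0 0 0.02 0 0 0 0;0 0 0.02 0 0 0 0",
)

```text
time_s: 11.45
eef_pos: [568.3, -18.0, 150.8]
ee_rot: [-0.0, 0.78, 0.625, 0.0]
force: [0.3, 0.5, -5.3]
grip_width: 0.339
```

Request:
drive_tool(
  series="0.03 -0.03 0 0 0 0 0;0.06 -0.065 0 0 0 0 0;0.06 -0.065 0.01 0 0 0 0;0.06 -0.065 0.02 0 0 0 0",
)

```text
time_s: 11.85
eef_pos: [562.2, -9.1, 148.5]
ee_rot: [-0.0, 0.78, 0.626, 0.0]
force: [-0.2, 0.9, -3.9]
grip_width: 0.339
```

```bash
python3 mv.py 562.2 -9.2 146 1.352
```

```text
shift [-0.001 -0.     0.021] turn [ 0.001 -0.001 -0.001] rows 0.04991907981335499 t 11.85 F [-0.2  0.9 -3.9] grip 0.339 pos [562.2  -9.1 148.5]
```

Request:
drive_tool(
  series="0 0 0.01 0 0 0 0;0 0 0.02 0 0 0 0;0 0 0.03 0 0 0 0;0 0 0.035 0 0 0 0",
)

```text
time_s: 12.25
eef_pos: [562.2, -9.1, 144.1]
ee_rot: [-0.0, 0.78, 0.625, 0.0]
force: [-0.4, 0.5, -3.7]
grip_width: 0.337
```

Request:
drive_tool(
  series="0 0 0.01 0 0 0 0;0 0 0.02 0 0 0 0;0 0 0.025 0 0 0 0",
)

```text
time_s: 12.55
eef_pos: [562.2, -9.1, 140.8]
ee_rot: [-0.0, 0.78, 0.625, 0.0]
force: [0.4, 0.2, -4.8]
grip_width: 0.336
```

Request:
drive_tool(
  series="0 0 0.01 0 0 0 0;0 0 0.02 0 0 0 0;0 0 0.025 0 0 0 0",
)

```text
time_s: 12.85
eef_pos: [562.1, -9.1, 137.7]
ee_rot: [-0.0, 0.78, 0.626, 0.0]
force: [-0.5, 0.2, -4.8]
grip_width: 0.335
```

Request:
drive_tool(
  series="0 0 0.01 0 0 0 0;0 0 0.02 0 0 0 0;0 0 0.025 0 0 0 0",
)

```text
time_s: 13.15
eef_pos: [562.1, -9.0, 134.6]
ee_rot: [-0.0, 0.78, 0.626, 0.0]
force: [-0.0, -0.2, -1.5]
grip_width: 0.337
```

Request:
drive_tool(
  series="0 0 0.008 0 0 0 0;0 0 0.016 0 0 0 0;0 0 0.02 0 0 0 0",
)

```text
time_s: 13.45
eef_pos: [562.6, -9.1, 134.0]
ee_rot: [0.001, 0.78, 0.626, 0.001]
force: [-5.3, 2.4, 12.2]
grip_width: 0.337
```

Request:
drive_tool(
  series="0 0 0.012 0 0 0 0;0 0 0.024 0 0 0 0;0 0 0.024 0 0 0 0;0 0 0 0 0 0 0;0 0 -0.15 0 0 0 0;0 0 -0.3 0 0 0 0;0 0 -0.3 0 0 0 0;0 0 -0.3 0 0 0 0",
)

```text
time_s: 14.25
eef_pos: [562.3, -9.0, 169.2]
ee_rot: [0.0, 0.78, 0.626, 0.0]
force: [-0.0, 0.2, -4.1]
grip_width: 0.34
```

```bash
python3 mv.py 516.7 62.4 170 1.352
```

```text
shift [ 0.498 -0.5   -0.007] turn [ 0.002 -0.001 -0.001] rows 1.6949950989433165 t 14.25 F [-0.   0.2 -4.1] grip 0.34 pos [562.3  -9.  169.2]
```

Request:
drive_tool(
  series="0.15 -0.16 0 0 0 0 0;0.31 -0.33 0 0 0 0 0;0.465 -0.48 0 0.002 0 0 0;0.465 -0.48 0 0.002 0 0 0;0.465 -0.48 0.03 0.002 0 0 0;0.465 -0.48 0.04 0.002 0 0 0",
)

```text
time_s: 14.85
eef_pos: [518.2, 57.4, 163.3]
ee_rot: [-0.0, 0.78, 0.625, -0.0]
force: [-0.8, 0.5, -3.6]
grip_width: 0.337
```

```bash
python3 mv.py 516.7 62.4 160 1.352; python3 - <<'E'
from h import *
p,q=cap('side','s5.png');p2,_=cap('wrist','w5.png')
a=cv2.resize(cv2.imread('pics/s5.png')[220:420,250:400],None,fx=2.3,fy=2.3);b=cv2.imread('pics/w5.png')[60:480,110:560]
c=np.zeros((480,800,3),np.uint8);c[:a.shape[0],:a.shape[1]]=a;c[:420,350:]=b;cv2.imwrite('pics/v5.png',c)
E
```

```text
shift [ 0.038 -0.022  0.028] turn [-0.002 -0.    -0.002] rows 0.12376843984376183 t 14.85 F [-0.8  0.5 -3.6] grip 0.337 pos [518.2  57.4 163.3]
```

View pics/v5.png

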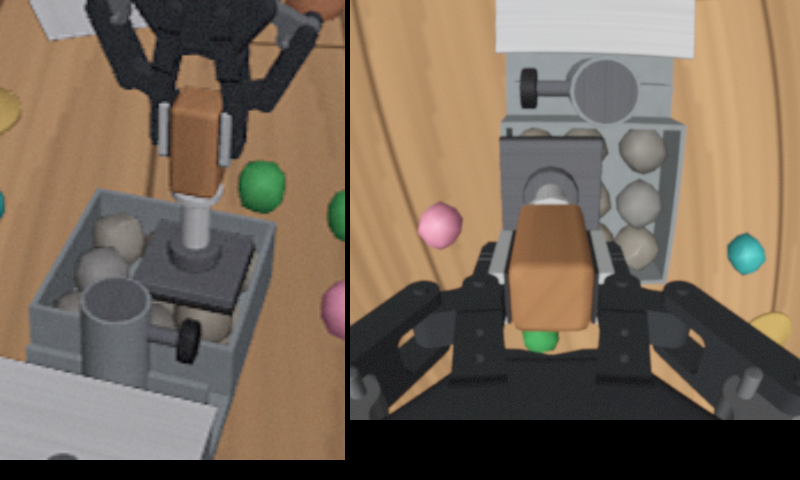

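Request:
drive_tool(
  series="0 0 0.01 0 0 0 0;0 0 0.02 0 0 0 0;0 0 0.025 0 0 0 0",
)

```text
time_s: 15.25
eef_pos: [518.7, 57.0, 160.9]
ee_rot: [-0.0, 0.781, 0.625, 0.0]
force: [-0.1, -0.3, 0.5]
grip_width: 0.343
```

Request:
drive_tool(
  series="0 0 0.01 0 0 0 0;0 0 0.02 0 0 0 0;0 0 0.025 0 0 0 0",
)

```text
time_s: 15.55
eef_pos: [520.0, 56.8, 160.0]
ee_rot: [0.002, 0.781, 0.625, 0.002]
force: [-0.6, -0.9, 15.4]
grip_width: 0.344
```

Request:
drive_tool(
  series="0 0 0.01 0 0 0 0;0 0 0.02 0 0 0 0",
)

```text
time_s: 15.75
eef_pos: [521.1, 56.7, 159.5]
ee_rot: [0.003, 0.781, 0.625, 0.003]
force: [-1.7, 0.1, 17.5]
grip_width: 0.334
```

Request:
drive_tool(
  series="0 -0.008 0.012 0.008 0 0 0;0 -0.016 0.022 0.014 0 0 0;0 -0.02 0.03 0.014 0 0 0;0 -0.02 0.03 0.014 0 0 0",
)

```text
time_s: 16.15
eef_pos: [520.7, 56.9, 159.0]
ee_rot: [0.003, 0.781, 0.625, 0.003]
force: [-0.3, -1.7, 18.8]
grip_width: 0.34
```

Request:
drive_tool(
  series="0 -0.008 0.012 0.008 0 0 0;0 -0.016 0.024 0.014 0 0 0;0 -0.02 0.036 0.014 0 0 0;0 -0.02 0.036 0.014 0 0 0",
)

```text
time_s: 16.55
eef_pos: [520.9, 57.1, 158.3]
ee_rot: [0.003, 0.781, 0.625, 0.004]
force: [0.6, -0.8, 22.1]
grip_width: 0.336
```

Request:
drive_tool(
  series="0 0 -0.025 0 0 0 0;0 0 -0.05 0.01 0 0 0;0 -0.05 -0.05 0.019 0 0 0;0.02 -0.085 -0.05 0.019 0 0 0;0.02 -0.085 -0.05 0.019 0 0 0",
)

```text
time_s: 17.05
eef_pos: [510.5, 62.2, 163.7]
ee_rot: [-0.001, 0.78, 0.625, 0.001]
force: [-0.2, 0.2, -3.6]
grip_width: 0.336
```

Request:
drive_tool(
  series="0 0 0.01 0 0 0 0;0 0 0.02 0 0 0 0;0 0 0.03 0 0 0 0;0 0 0.04 0 0 0 0;0 0 0.05 0 0 0 0",
)

```text
time_s: 17.55
eef_pos: [511.1, 62.1, 158.2]
ee_rot: [-0.0, 0.781, 0.625, 0.001]
force: [0.9, 0.6, 3.2]
grip_width: 0.337
```

Request:
drive_tool(
  series="0 0 0.01 0 0 0 0;0 0 0.02 0 0 0 0;0 0 0.02 0 0 0 0",
)

```text
time_s: 17.85
eef_pos: [511.7, 62.5, 156.4]
ee_rot: [-0.0, 0.781, 0.625, 0.003]
force: [1.9, 4.4, 3.4]
grip_width: 0.337
```

Request:
drive_tool(
  series="0 0 0.01 0 0 0 0;0 0 0.02 0 0 0 0;0 0 0.028 0 0 0 0",
)

```text
time_s: 18.15
eef_pos: [511.0, 62.3, 152.1]
ee_rot: [-0.001, 0.781, 0.625, 0.001]
force: [-0.8, -0.5, -4.0]
grip_width: 0.337
```

Request:
drive_tool(
  series="0 0 0.01 0 0 0 0;0 0 0.02 0 0 0 0;0 0 0.02 0 0 0 0",
)

```text
time_s: 18.45
eef_pos: [510.5, 62.2, 149.0]
ee_rot: [-0.001, 0.781, 0.625, 0.001]
force: [0.5, 0.2, -5.4]
grip_width: 0.342
```

Stone gave way. Shift back inside the walls to (26, 26) and level.

```bash
python3 mv.py 522.8 52.8 149 1.352
```

```text
shift [-0.054  0.117 -0.   ] turn [-0.002 -0.006 -0.003] rows 0.3100284057485735 t 18.45 F [ 0.5  0.2 -5.4] grip 0.342 pos [510.5  62.2 149. ]
```

Request:
drive_tool(
  series="-0.027 0.06 0 0 0 0 0;-0.054 0.117 0 0 -0.006 0 0;-0.054 0.117 0 0 -0.006 0 0;-0.054 0.117 0.01 0 -0.006 0 0;-0.054 0.117 0.02 0 -0.006 0 0;-0.054 0.117 0.03 0 -0.006 0 0",
)

```text
time_s: 19.05
eef_pos: [522.6, 52.9, 145.3]
ee_rot: [-0.0, 0.78, 0.625, -0.0]
force: [0.0, -0.1, -5.1]
grip_width: 0.337
```

Request:
drive_tool(
  series="0 0 0.01 0 0 0 0;0 0 0.02 0 0 0 0;0 0 0.03 0 0 0 0;0 0 0.035 0 0 0 0",
)

```text
time_s: 19.45
eef_pos: [522.6, 53.0, 140.9]
ee_rot: [-0.0, 0.78, 0.625, -0.001]
force: [-0.3, -0.3, -4.8]
grip_width: 0.342
```

Request:
drive_tool(
  series="0 0 0.01 0 0 0 0;0 0 0.02 0 0 0 0;0 0 0.025 0 0 0 0",
)

```text
time_s: 19.75
eef_pos: [522.5, 53.0, 137.7]
ee_rot: [-0.001, 0.78, 0.625, -0.001]
force: [0.5, 0.4, -4.8]
grip_width: 0.342
```

Request:
drive_tool(
  series="0 0 0.01 0 0 0 0;0 0 0.02 0 0 0 0",
)

```text
time_s: 19.95
eef_pos: [522.5, 53.0, 135.3]
ee_rot: [-0.001, 0.78, 0.625, -0.001]
force: [-0.0, -0.2, -4.5]
grip_width: 0.341
```

Request:
drive_tool(
  series="0 0 0.008 0 0 0 0;0 0 0.016 0 0 0 0;0 0 0.02 0 0 0 0",
)

```text
time_s: 20.25
eef_pos: [522.7, 53.0, 133.3]
ee_rot: [-0.0, 0.78, 0.625, -0.0]
force: [-1.5, -0.3, 3.1]
grip_width: 0.338
```

Request:
drive_tool(
  series="0 0 0.008 0 0 0 0;0 0 0.016 0 0 0 0;0 0 0.016 0 0 0 0",
)

```text
time_s: 20.55
eef_pos: [523.5, 52.9, 133.2]
ee_rot: [0.001, 0.78, 0.625, 0.001]
force: [-3.4, 0.3, 12.3]
grip_width: 0.332
```

Request:
drive_tool(
  series="0 0 0.012 0 0 0 0;0 0 0.024 0 0 0 0;0 0 0.026 0 0 0 0;0 0 0.026 0 0 0 0;0 0 0.026 0 0 0 0;0 0 0.026 0 0 0 0;0 0 0.026 0 0 0 0;0 0 0.026 0 0 0 0;0 0 0.026 0 0 0 0;0 0 0.026 0 0 0 0;0 0 0.026 0 0 0 0;0 0 0.026 0 0 0 0;0 0 0.026 0 0 0 0;0 0 0.026 0 0 0 0",
)

```text
time_s: 21.95
eef_pos: [524.5, 52.9, 133.1]
ee_rot: [0.002, 0.78, 0.625, 0.002]
force: [-7.3, -0.0, 21.8]
grip_width: 0.337
```

Request:
drive_tool(
  series="0 0 -0.03 0 0 0 0;0 0 -0.2 0 0 0 0;0 0 -0.5 0 0 0 0;-0.4 0 -0.7 0 0 0 0;-0.8 0 -0.7 0 0 0 0;-1 0 -0.7 0 0 0 0;-1 0 -0.7 0 0 0 0",
)

```text
time_s: 22.65
eef_pos: [497.2, -67.0, 216.8]
ee_rot: [0.002, 0.782, 0.624, 0.002]
force: [1.1, -0.1, -4.3]
grip_width: 0.334
```

```bash
python3 mv.py 541 0 149 1.352; python3 - <<'E'
from h import *
p,q=cap('side','s6.png');p2,_=cap('wrist','w6.png')
a=cv2.resize(cv2.imread('pics/s6.png')[270:430,250:380],None,fx=2.6,fy=2.6);b=cv2.imread('pics/w6.png')[0:480,110:560]
c=np.zeros((480,800,3),np.uint8);c[:a.shape[0],:a.shape[1]]=a;c[:,350:]=b;cv2.imwrite('pics/v6.png',c)
E
```

```text
shift [0.626 0.229 0.567] turn [ 0.012  0.001 -0.009] rows 2.098636561467079 t 22.65 F [ 1.1 -0.1 -4.3] grip 0.334 pos [497.2 -67.  216.8]
```

View pics/v6.png

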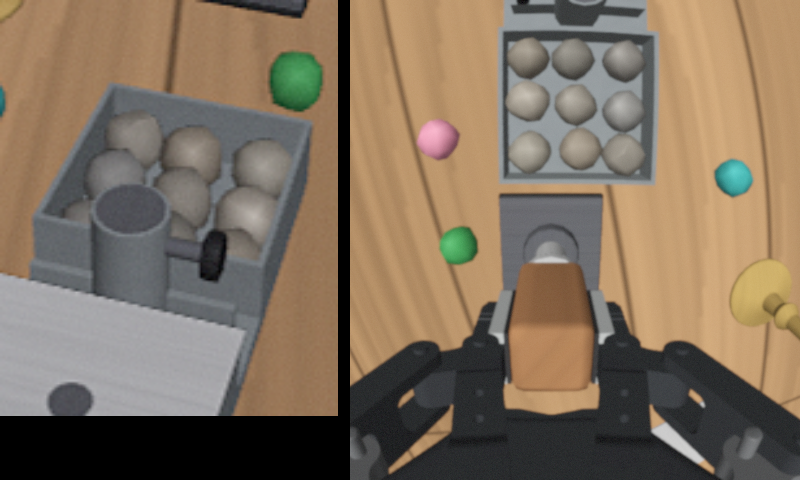

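```bash
python3 mv.py 557.7 -2 142 1.352
```

```text
shift [0.616 0.371 0.625] turn [ 0.011 -0.002 -0.004] rows 2.2870539195815054 t 22.75 F [ 0.7 -0.1 -4.9] grip 0.338 pos [497.7 -64.4 216.7]
```

Request:
drive_tool(
  series="0.2 0.12 0 0.011 0 0 0;0.4 0.24 0 0.011 0 0 0;0.616 0.371 0 0.011 -0.002 -0.004 0;0.616 0.371 0 0.011 -0.002 -0.004 0;0.616 0.371 0.2 0.011 -0.002 -0.004 0;0.616 0.371 0.4 0.011 -0.002 -0.004 0;0.616 0.371 0.55 0.011 -0.002 -0.004 0;0.616 0.371 0.6 0.011 -0.002 -0.004 0;0.616 0.371 0.62 0.011 -0.002 -0.004 0",
)

```text
time_s: 23.65
eef_pos: [557.6, -1.5, 142.3]
ee_rot: [-0.0, 0.78, 0.626, -0.0]
force: [0.4, 0.9, -3.5]
grip_width: 0.343
```

Request:
drive_tool(
  series="0 0 0.01 0 0 0 0;0 0 0.02 0 0 0 0;0 0 0.03 0 0 0 0;0 0 0.04 0 0 0 0",
)

```text
time_s: 24.05
eef_pos: [557.8, -1.6, 137.9]
ee_rot: [0.0, 0.78, 0.626, 0.0]
force: [-0.3, 0.4, -5.5]
grip_width: 0.343
```

Request:
drive_tool(
  series="0 0 0.008 0 0 0 0;0 0 0.016 0 0 0 0;0 0 0.024 0 0 0 0",
)

```text
time_s: 24.35
eef_pos: [557.8, -1.6, 135.0]
ee_rot: [0.0, 0.78, 0.626, 0.0]
force: [-1.3, 1.2, -1.3]
grip_width: 0.337
```

Request:
drive_tool(
  series="0 0 0.008 0 0 0 0;0 0 0.016 0 0 0 0;0 0 0.018 0 0 0 0",
)

```text
time_s: 24.65
eef_pos: [558.2, -1.6, 134.4]
ee_rot: [0.001, 0.78, 0.626, 0.001]
force: [-4.2, 1.1, 10.4]
grip_width: 0.339
```

Request:
drive_tool(
  series="0 0 0.012 0 0 0 0;0 0 0.02 0 0 0 0;0 0 0.023 0 0 0 0;0 0 0.023 0 0 0 0;0 0 0.023 0 0 0 0;0 0 0.023 0 0 0 0;0 0 0.023 0 0 0 0;0 0 0.023 0 0 0 0;0 0 0.023 0 0 0 0;0 0 0.023 0 0 0 0;0 0 0.023 0 0 0 0;0 0 0.023 0 0 0 0;0 0 0.023 0 0 0 0;0 0 0.023 0 0 0 0",
)

```text
time_s: 26.05
eef_pos: [558.4, -1.4, 134.2]
ee_rot: [0.002, 0.78, 0.626, 0.001]
force: [-8.9, 3.3, 17.0]
grip_width: 0.338
```

Request:
drive_tool(
  series="0 0 -0.03 0 0 0 0;0 0 -0.2 0 0 0 0;0 0 -0.5 0 0 0 0;-0.4 0 -0.7 0 0 0 0;-0.8 0 -0.7 0 0 0 0;-1 0 -0.7 0 0 0 0;-1 0 -0.7 0 0 0 0",
)

```text
time_s: 26.75
eef_pos: [531.5, -121.6, 218.1]
ee_rot: [0.002, 0.781, 0.624, 0.001]
force: [-0.7, 0.9, -4.8]
grip_width: 0.341
```

```bash
python3 mv.py 550 -200 120 1.352
```

```text
shift [-0.603  0.291  0.819] turn [ 0.008  0.002 -0.006] rows 2.5383950794876062 t 26.75 F [-0.7  0.9 -4.8] grip 0.341 pos [ 531.5 -121.6  218.1]
```

```bash
python3 mv.py 577 -207 110 1.352
```

```text
shift [-0.61   0.523  0.903] turn [ 0.008  0.002 -0.006] rows 2.9012280018770893 t 26.75 F [-0.7  0.9 -4.8] grip 0.341 pos [ 531.5 -121.6  218.1]
```

Request:
drive_tool(
  series="-0.2 0.17 0 0.008 0.002 0 0;-0.4 0.35 0 0.008 0.002 0 0;-0.61 0.523 0 0.008 0.002 0 0;-0.61 0.523 0.3 0.008 0.002 0 0;-0.61 0.523 0.6 0.008 0.002 0 0;-0.61 0.523 0.8 0.008 0.002 0 0;-0.61 0.523 0.9 0.008 0.002 0 0;-0.61 0.523 0.95 0.008 0.002 0 0;-0.61 0.523 0.95 0.008 0.002 0 0",
)

```text
time_s: 27.65
eef_pos: [577.3, -206.8, 104.6]
ee_rot: [0.0, 0.781, 0.625, -0.0]
force: [0.3, -0.1, -4.8]
grip_width: 0.337
```

Request:
drive_tool(
  series="0 0 0.01 0 0 0 0;0 0 0.02 0 0 0 0;0 0 0.03 0 0 0 0;0 0 0.04 0 0 0 0;0 0 0.05 0 0 0 0;0 0 0.06 0 0 0 0;0 0 0.07 0 0 0 0;0 0 0.075 0 0 0 0",
)

```text
time_s: 28.45
eef_pos: [577.3, -206.8, 95.4]
ee_rot: [-0.0, 0.781, 0.625, -0.0]
force: [0.3, -1.3, -5.1]
grip_width: 0.337
```

Request:
drive_tool(
  series="0 0 0.008 0 0 0 0;0 0 0.016 0 0 0 0;0 0 0.024 0 0 0 0;0 0 0.03 0 0 0 0",
)

```text
time_s: 28.85
eef_pos: [577.3, -206.8, 91.7]
ee_rot: [-0.0, 0.781, 0.625, -0.0]
force: [-0.7, -0.2, -4.1]
grip_width: 0.338
```

Request:
drive_tool(
  series="0 0 0.007 0 0 0 0;0 0 0.014 0 0 0 0;0 0 0.014 0 0 0 0",
)

```text
time_s: 29.15
eef_pos: [577.4, -206.7, 91.1]
ee_rot: [0.0, 0.781, 0.625, 0.0]
force: [-3.2, 3.2, 4.9]
grip_width: 0.337
```

On the table. Release and rise.

Request:
drive_tool(
  series="0 0 0 0 0 0 0.4;0 0 0 0 0 0 0.5;0 0 0 0 0 0 0.7;0 0 0 0 0 0 1;0 0 0 0 0 0 1;0 0 0 0 0 0 1;0 0 -0.1 0 0 0 1;0 0 -0.3 0 0 0 1;0 0 -0.7 0 0 0 1;0 0 -1 0 0 0 1;0 0 -1 0 0 0 1;0 0 -1 0 0 0 1",
)

```text
time_s: 30.35
eef_pos: [577.4, -206.7, 212.0]
ee_rot: [0.001, 0.781, 0.625, 0.0]
force: [0.7, 0.1, -1.0]
grip_width: 0.999
```

```bash
python3 - <<'E'
from h import *
p,q=cap('side','s7.png');p2,_=cap('scene','c7.png')
a=cv2.resize(cv2.imread('pics/s7.png')[180:480,190:420],None,fx=1.5,fy=1.5);b=cv2.resize(cv2.imread('pics/c7.png')[165:385,90:560],None,fx=.95,fy=.95)
c=np.zeros((600,800,3),np.uint8);c[150:150+a.shape[0],450:450+a.shape[1]]=a;c[:b.shape[0],:b.shape[1]]=b
s=cv2.resize(cv2.imread('pics/c7.png')[180:290,355:560],None,fx=2.1,fy=2.1);c[300:300+s.shape[0],:s.shape[1]]=s
cv2.imwrite('pics/v7.png',c);print(telemetry.sense()['eef_pos'],telemetry.sense()['grip_width'])
E
```

```text
[ 576.89527419 -206.38406626  209.98962468] 1.001487690997034
```

View pics/v7.png

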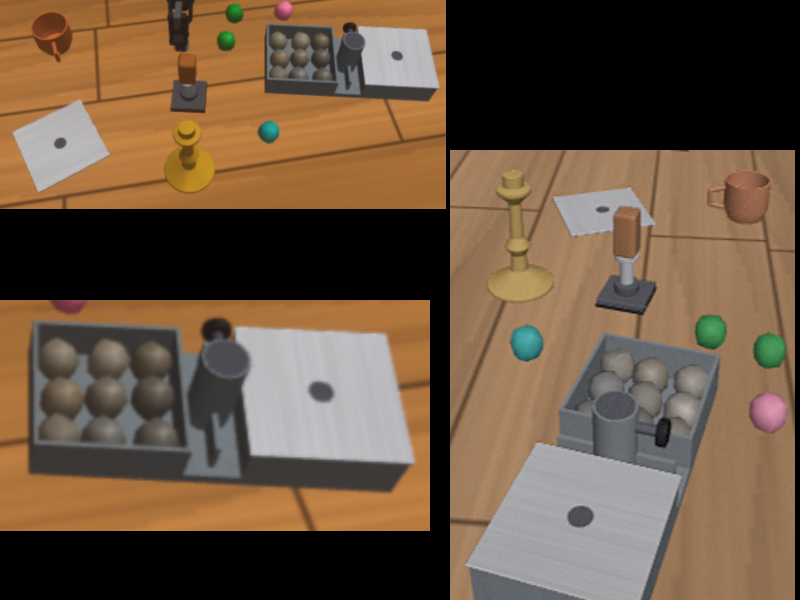

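The pictures show all nine stones in one layer, the tamper upright on the table, and the other goods where they were.

```bash
python3 -c "
from rig import ctrl;print(ctrl.finish_job())"
```

```text
the job is handed in; nothing more can be done
None
```

All nine stones now lie level in one layer in the pan. The tamper stands upright and released on the table, clear of the foot. I handed the job in at about 30 s; it reported no verdict.

- **Pressing:** Two stones stood proud, in diagonally opposite corners. Each bound on the first press, at about 31 N and 27 N. I eased off, moved the plate more over the stone, pressed again, and both gave way.
- **Firm push:** With the bed level I gave two pushes of about a second each. They ended at about 27 N over the second corner and 22 N over the first. The bed did not yield in either, and the highest reading at any point was about 31 N.
- **Last checks:** The final pictures show a 3 x 3 layer below the rim, and the candlestick, mug and cover look unmoved. I read forces only at the end of each short move, so I did not see any peaks in between.
- **Small difference:** The bed measured about 1 mm higher under the first corner than under the second, which is within the stated 35 to 38 mm spread of stone tops.

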